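# Load a label printer with the full roll

## Task

The label printer on the worktop is out of labels. First lift its lid by the black handle and swing it all the way back until it rests on its stop, easing it round rather than flinging it or letting it slam; then lift the full roll with its spindle up out of its hooks on the blue stand and lower it into the printer so that both spindle ends sit fully down in the notches, not dropping it in. Leave the lid open on its stop for threading, leave the nearly used-up roll hanging, and leave the handheld, the side cutters and the mouse where they lie.

Things in the scene. Friction and masses are not known exactly. Their poses are not given: they have to be found in the camera images.
- printer: White label printer, fixed, 180 (x) x 140 (y) x 112 mm shut, grey lid with black handle. Origin: centre of its footprint on the worktop; -x is its front, z up. Open, its rim is 74 mm high. Inside, two grey cheeks 5 mm thick at y = -44 and +44, tops 74 mm high, each with a notch open upward at x = 0: 14.4 mm wide, black sloped lead-in 30 mm wide. The roll goes between the cheeks.
- printer_seat (a point): Centre of the seated roll: midway between the two notches, 60 mm above the worktop; a seated spindle has its axis through this point along the printer's y. Axes as the printer's.
- printer_lid (a joint): Lid angle (rad): 0 shut, grows as it opens up and back; stop at 1.80 (103 degrees). Let go below about 1.3 it falls shut, near 1.4 it may stay, beyond about 1.55 it sinks onto its stop by itself. Lid 0.25 kg.
- lid_hinge (a point): Point on the lid's hinge axis, which runs along the printer's y; 80 mm behind the printer's origin and 76 mm up. This frame turns with the lid; shut, its axes are the printer's.
- lid_handle (a point): Middle of the lid's black handle bar: round, 9.6 mm thick, parallel to the printer's y, 70 mm free between its legs, 33 mm clear above the sloping front of the lid. In the hinge frame at x = -172, z = +49 mm: it moves on an arc of 179 mm radius. Moves and turns with the lid.
- roll_stand: Blue steel stand, fixed, base 120 (x) x 250 (y) x 5 mm. Origin: on the worktop under the spindle line, midway between two bays at y = -62.5 and +62.5 mm. Each bay: two J-hooks open upward, 5 mm thick, 44 mm either side of its centre. Spindles hang at x = 0, 125 mm high; hook tips in front reach 134 mm, posts behind 142 mm: raise a spindle 25 mm before moving it sideways.
- full_roll: Full roll of white labels on a black spindle: 90 mm diameter, 56 mm wide, 0.3 kg. Spindle 12 mm thick, 108 mm long, out 26 mm at each flat face. Origin: centre of the roll; y axis: the spindle. Hold it from above by the two flat faces; hooks, cheeks and printer rim stay lower than 18 mm above the spindle's centre line when it hangs or is seated.
- spent_roll: The nearly used-up roll on the same kind of spindle: only 52 mm diameter, 56 mm wide. Origin at its centre, y axis along the spindle. Hangs in the other bay; leave it.
- handheld: Black rugged handheld phone lying flat, 69 x 152 x 16 mm, origin under its centre. Leave it.
- side_cutters: Side cutters with dark blue handles lying flat, 46 x 134 x 14 mm, origin under its centre. Leave them.
- mouse: Black computer mouse, 106 x 58 x 34 mm, origin under its centre. Leave it.
Mind the look-alikes: they are no part of the job. What is shaped like the full_roll but orange is not meant.

How it is judged (in metres and radians):
On the way, in this order (a step that is already met when the one before it is completed fails the run):
1. the lid rests on its stop (at least 1.72 rad, still) (value of joint printer_lid above 1.72 rad and velocity of joint printer_lid below 0.1 rad/s), for 0.3 s.
2. the full roll is lifted clear of its hooks (25 mm or more above where it hung) (height (world z) of full_roll above 0.15 m), for 0.1 s.
At the end, for the whole second after the job is handed in: Lid open on its stop (1.72 rad or more); full roll at rest, its centre within 4 mm of the seat in the printer's x, 9 mm in y, 3 mm in height, spindle within 0.06 rad of the printer's y; used-up roll still hanging in its hooks; handheld, cutters and mouse undisturbed (value of joint printer_lid above 1.72 rad and x of full_roll in the frame of printer_seat between -0.004 and 0.004 m and y of full_roll in the frame of printer_seat between -0.009 and 0.009 m and z of full_roll in the frame of printer_seat between -0.003 and 0.003 m and angle between the y axis of full_roll and the y axis of printer, either way round below 0.06 rad and linear speed of full_roll below 0.02 m/s and distance between spent_roll and roll_stand below 0.155 m and height (world z) of spent_roll above 0.119 m); the robot touches nothing.
It fails at once if the lid is flung open or let slam shut (faster than 3 rad/s) (velocity of joint printer_lid above 3 rad/s or velocity of joint printer_lid below -3 rad/s).
It fails at once if the full roll is let go over the printer more than 20 mm above its seat (horizontal distance between full_roll and printer_seat below 0.08 m and z of full_roll in the frame of printer_seat above 0.02 m and contact force between the fingers and full_roll below 0.2 N and contact force between full_roll and printer below 0.2 N).
It fails at once if the used-up roll is pulled off its place (moved over 20 mm) (distance of spent_roll from where it was at the start of the episode above 0.02 m).
It fails at once if the handheld, cutters or mouse is shifted by more than 20 mm (distance of any of handheld, side_cutters, mouse from where it was at the start of the episode above 0.02 m).
It also fails if it takes over 61 s, if anything falls off the work surface, if the arm or the gripper's body presses on something with over 40 N, if the wrist force passes 120 N, or if a joint passes its speed limit or range.

## Robot

A 6-joint arm with a two-finger parallel gripper is mounted at the origin on a cart in front of the work surface, level with it; the furniture and walls round the work are solid. World frame = base frame: x ahead of the robot, y to its left, z up, the work surface at z = 0. Lengths are in m, angles in degrees, forces in N, time in s.
With the tool pointing down it reaches from about 0.375 to 0.9 m from the base axis. Payload 3.1 kg.
Tool frame: the origin (TCP) lies on the centre line of the jaws, within the pads' length; the fingertips stand 19 mm ahead of it and the grasp point (between the pads) is the TCP (tips_ahead is the distance from the TCP to the fingertips, in m); z points along the fingers, y is the line along which they close (so a half turn about z gives the same grasp; the last joint's range is limited). The gripper opens to 87 mm and grips with 3 to 60 N. Pads are 19 mm wide; open, the fingers measure 117 mm over their backs; the gripper's body (75 mm by 190 mm) begins 51 mm behind the grasp point.
Start: joints at [60.132, 30.224, 82.088, -0, 67.689, -10.227], TCP at [0.21, 0.589, 0.242] pointing down, gripper open.
Joint ranges: [-176.69, 176.69], [-43.24, 126.21], [12.49, 139.97], [-82, 262], [0, 151.66], [-163.58, 163.58]. Speed limits (degrees/s): [159.86, 159.86, 180, 180, 180, 180].

## Interface

Orientations are given as a 3x3 rotation matrix whose columns are the frame's x, y, z axes.
In Python, from rig import read_state, capture, hand_in, trace, landmark_of, tips_ahead gives the robot as it stands.
- The arm moves only by the shell command python3 -m jog 'ROWS'. ROWS is JSON, a list of rows, each an object of numbers: "tx", "ty", "tz": the shift along the tool's x, y, z in cm; "roll": the turn about the tool's z in rad; "jaw": the opening, from 0 (shut) to 1 (fully open). A call has 1 to 8 rows; each row shifts and turns the commanded pose from where the row before left it, along the tool's axes as they then stand; what a row does not reach is not made up. A row lasts 1/10 s, in which the tool goes at most 50 mm and 8.59 degrees, less where a joint would pass 70% of its speed; a pose out of reach is approached as far as the arm can. A call with a gripper value outside its range is refused whole. The fingers move at their own pace and stop on an object; the grip force is fixed at half the most. Time passes only in rows, so rows that do not move let the fingers close. It gives the time, the measured TCP pose, the force, the opening and the grip force at its end, in the units of the state.
- read_state(): the state, without advancing time (a new reading comes with each control period).
- capture(name): name is "side" or "top" or "wrist"; returns a dict with "img" (400x640x3 uint8, red, green, blue), "vertical_fov" (degrees; the focal length in pixels is half the picture's height over the tangent of half this angle, whatever the lens; pixels are square), "cx", "cy" (the principal point, pixels), "cam_to_world" (4x4, takes a point from camera to world coordinates); the wrist camera has in their place "tool_from_camera" (4x4, takes a point from camera to tool coordinates, whose origin is the TCP and whose axes are the flange's). Camera axes: x right, y up, looking along -z (the intrinsics and any distortion apply to the point x, -y, -z); pixel columns grow to the right and rows downward; lengths in m; the calibration is good to about 2 mm. A picture is of the moment at which its call begins: read the wrist's pose just before it. There is no depth.
- hand_in(): hands the job in; it is judged then, once.
Trained networks look in the newest picture that a camera, given by its name, has taken for a name from the list of things; names that differ only in an ending like _2 or _b are one class to them, and where a whole thing is asked for, a point or a joint stands for the part that bears it (a point fixed in the world has none). Each returns a list of dicts, best first, with "p" (0 to 1); they miss things now and then, are a little off and sometimes report something else, mostly with a low value. They report only what shows in the picture. A call takes as long as a camera call. They do not tell look-alikes from the thing itself.
- trace(camera, thing): "pixels" (400x640 bool, what is visible of it) and "bbox" ([left, top, width, height] in pixels, round what is visible of it).
- landmark_of(camera, thing): "point" ([row, column] in pixels: a listed point, or the origin of a listed thing).
The state is a dict: "time_s": time; "joint_positions": joint angles; "qvel": joint speeds; "tau": joint torques, N m; "position": TCP position; "tcp_rot": TCP orientation; "force": force on the tool from outside, world axes, zero at the start; "moment": the same for the moment, N m; "opening": opening from 0.0 (shut) to 1.0 (fully open); "grasp_force": force on a finger pad.
Only numpy, scipy, OpenCV 4.12 (cv2) and the standard library are available. Lean on these libraries where they do the work, as an engineer would, in place of code of your own. Each camera call takes 0.05 s, during which the arm holds its last target. There are 200 camera calls.

## Working session

There is one attempt and no reset: what is moved stays moved. The work goes in short steps, Python scripts to look and compute and a shell command to move; the robot and the scene stay as the last step left them, time stands still between calls to the robot, and variables do not carry over. Pictures are saved under pics/ and viewed, at most 13 in all, crops included, and the job is handed in when it is done.

```bash
ls; mkdir -p pics; cat > h.py <<'E'
import numpy as np, cv2, json
from rig import *
def save(c,fn): cv2.imwrite('pics/'+fn,cv2.cvtColor(c['img'],cv2.COLOR_RGB2BGR))
def f(c): return 200/np.tan(np.radians(c['vertical_fov'])/2)
def c2w(c,s=None):
    if 'cam_to_world' in c: return np.array(c['cam_to_world'])
    T=np.eye(4);T[:3,:3]=np.array(s['tcp_rot']);T[:3,3]=s['position'];return T@np.array(c['tool_from_camera'])
def ray(c,rc,s=None):
    T=c2w(c,s);d=np.array([(rc[1]-c['cx'])/f(c),-(rc[0]-c['cy'])/f(c),-1]);return T[:3,3],T[:3,:3]@d
def atz(c,rc,z,s=None):
    o,d=ray(c,rc,s);return o+d*(z-o[2])/d[2]
def tri(rays):
    A=np.zeros((3,3));b=np.zeros(3)
    for o,d in rays:
        d=d/np.linalg.norm(d);P=np.eye(3)-np.outer(d,d);A+=P;b+=P@o
    p=np.linalg.solve(A,b);return p,[float(np.linalg.norm(np.cross(p-o,d/np.linalg.norm(d)))) for o,d in rays]
def proj(c,p,s=None):
    q=np.linalg.inv(c2w(c,s))@np.r_[p,1];return [c['cy']-f(c)*q[1]/-q[2],c['cx']+f(c)*q[0]/-q[2]]
E
python3 - <<'E'
from h import *
np.set_printoptions(precision=4,suppress=True)
s=read_state();print(s['position'],np.array(s['tcp_rot']).tolist(),tips_ahead)
C={n:capture(n) for n in('side','top','wrist')}
for n in C:
    save(C[n],n+'0.png');print(n,{k:v for k,v in C[n].items() if k!='img'})
th=['printer','printer_seat','lid_hinge','lid_handle','roll_stand','full_roll','spent_roll','handheld','side_cutters','mouse']
for n in('side','top'):
  for t in th:
    print(n,t,[(np.round(r['point'],1).tolist(),round(r['p'],2)) for r in landmark_of(n,t)][:4])
im=np.vstack([C['side']['img'],C['top']['img']]);cv2.imwrite('pics/a.png',cv2.cvtColor(cv2.resize(im,(480,600),interpolation=cv2.INTER_AREA),cv2.COLOR_RGB2BGR))
E
```

```text
pics
[0.2097 0.588  0.2406] [[-0.9418228801025678, 0.33610796874138693, -0.001046835155679181], [0.33610940759610025, 0.9418210993513249, -0.0018662641989469959], [0.00035866516811855037, -0.002109541466910496, -0.9999977105944278]] 0.019
side {'vertical_fov': 45.960665028833056, 'cx': 317.17316063247284, 'cy': 202.0288432573998, 'cam_to_world': array([[-0.2474, -0.8227,  0.5118,  1.2761],
       [ 0.9689, -0.2125,  0.1267,  0.1783],
       [ 0.0045,  0.5272,  0.8497,  1.3281],
       [ 0.    ,  0.    ,  0.    ,  1.    ]])}
top {'vertical_fov': 52.94319145781719, 'cx': 323.78581708567924, 'cy': 201.0106865114554, 'cam_to_world': array([[-0.0246,  0.997 , -0.0734,  0.4262],
       [-0.9997, -0.025 , -0.0057,  0.0049],
       [-0.0075,  0.0733,  0.9973,  1.6408],
       [ 0.    ,  0.    ,  0.    ,  1.    ]])}
wrist {'vertical_fov': 66.40855064629602, 'cx': 317.03145405192544, 'cy': 198.84099925057825, 'tool_from_camera': array([[ 0.0008,  0.9689,  0.2475,  0.0665],
       [ 1.    , -0.0008,  0.0001, -0.0005],
       [ 0.0003,  0.2475, -0.9689, -0.1431],
       [ 0.    ,  0.    ,  0.   
[... 256 characters left out ...]
], 0.57)]
side full_roll [([215.8, 421.5], 0.85), ([184.8, 392.4], 0.85), ([221.1, 311.3], 0.75), ([206.6, 463.0], 0.63)]
side spent_roll [([208.0, 376.8], 0.87)]
side handheld [([193.0, 326.2], 0.82)]
side side_cutters [([267.1, 301.9], 0.6)]
side mouse [([177.7, 192.3], 0.58)]
top printer []
top printer_seat []
top lid_hinge []
top lid_handle [([238.9, 393.5], 0.77), ([206.2, 266.9], 0.4)]
top roll_stand [([208.8, 269.6], 0.58)]
top full_roll [([243.3, 272.9], 0.89), ([238.9, 216.2], 0.89), ([207.5, 245.6], 0.74), ([192.0, 331.6], 0.66)]
top spent_roll [([203.0, 280.5], 0.61)]
top handheld [([226.6, 327.3], 0.92)]
top side_cutters [([161.3, 327.7], 0.66)]
top mouse [([215.4, 437.2], 0.84)]
```

View pics/side0.png

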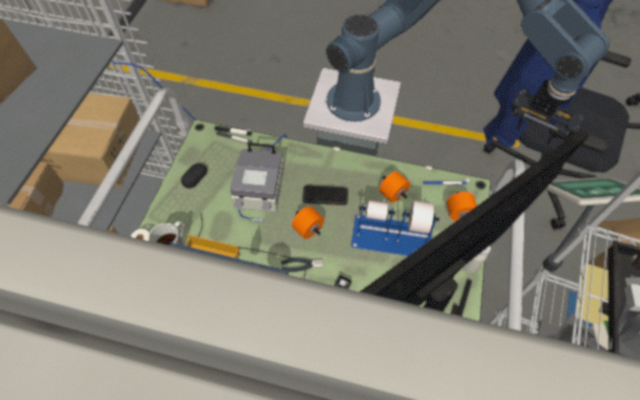

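View pics/top0.png

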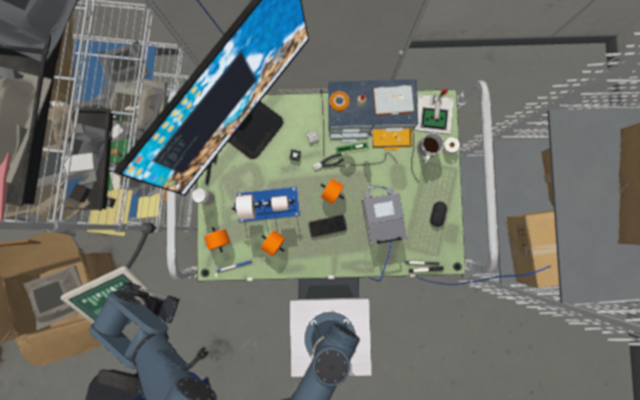

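The side view shows the grey printer at about (257,180) with its handle at (263,146). The white full roll, the larger one, is at (422,216) and the spent white roll at (377,209). Look-alikes are orange rolls at (394,185), (308,222) and (463,206). In the top view the full roll is at (245,207), the spent one at (280,203), the oranges at (217,240), (272,243) and (332,191), and the printer at (383,217). I choose the larger white roll in the left bay of the blue stand.

```bash
python3 - <<'E'
from h import *
np.set_printoptions(precision=4,suppress=True)
S=capture('side');T=capture('top')
def tr(c,n):
  o=[]
  for r in trace(n,c):
    m=r['pixels'];ys,xs=np.nonzero(m);o.append((np.round([ys.mean(),xs.mean()],1).tolist(),r['bbox'],round(r['p'],2)))
  return o
for t in('full_roll','spent_roll','printer','roll_stand','lid_handle'):
  for n in('side','top'): print(t,n,tr(t,n))
for nm,a,b,z in(('full',(215.8,421.5),(207.5,245.6),.125),('spent',(208,376.8),(203,280.5),.125),('handle',(145.1,263.2),(238.9,393.5),.125),('stand',(232.4,391),(208.8,269.6),0)):
  print(nm,tri([ray(S,a),ray(T,b)]),atz(S,a,z),atz(T,b,z))
# printer lid mask min area rect in top
m=np.zeros((400,640),np.uint8)
def crop(c,r0,r1,c0,c1,k): return cv2.resize(c['img'][r0:r1,c0:c1],None,fx=k,fy=k,interpolation=cv2.INTER_CUBIC)
a=crop(S,120,260,160,320,2.5);b=crop(S,170,260,340,500,2.5)
b2=crop(T,150,290,200,420,3.6)
x=np.vstack([a,b]);b2=cv2.resize(b2,None,fx=.5,fy=.5)
o=np.zeros((x.shape[0],400+b2.shape[1],3),np.uint8);o[:,:400]=x;o[:b2.shape[0],400:]=b2
cv2.imwrite('pics/crop1.png',o[:,:,::-1]);print(o.shape)
E
```

```text
full_roll side [([216.8, 420.7], [404.9, 200.2, 33.0, 32.0], 0.94), ([187.1, 394.6], [377.6, 171.5, 32.6, 27.8], 0.77), ([223.1, 307.9], [292.8, 207.5, 30.6, 31.5], 0.72), ([204.6, 460.2], [445.0, 192.3, 35.0, 27.7], 0.56)]
full_roll top [([243.4, 272.6], [264.0, 236.2, 20.8, 20.4], 0.95), ([239.7, 216.6], [203.4, 230.3, 22.0, 22.3], 0.91), ([192.1, 331.3], [322.0, 180.9, 22.9, 22.3], 0.88), ([207.5, 245.2], [233.7, 197.3, 25.9, 22.2], 0.61)]
spent_roll side [([210.6, 377.8], [360.7, 202.5, 31.4, 15.7], 0.58)]
spent_roll top [([203.8, 279.5], [266.2, 194.7, 25.9, 14.7], 0.66)]
printer side [([178.9, 257.6], [231.0, 143.5, 53.1, 73.3], 0.74)]
printer top [([217.7, 383.4], [360.8, 191.2, 46.6, 51.3], 0.81)]
roll_stand side [([235.7, 387.1], [351.8, 211.5, 81.7, 44.0], 0.77), ([179.0, 257.4], [233.7, 144.6, 50.2, 69.2], 0.2)]
roll_stand top [([203.1, 272.7], [234.8, 191.7, 67.5, 26.5], 0.67)]
lid_handle side [([172.5, 256.9], [231.4, 142.0, 49.4, 56.8], 0.58)]
lid_handle top [([218.9, 384.7], [365.4, 193.8, 39.3, 49.2], 0.69)]
full (array([0.5206, 0.3094, 0.1251]), [0.0005358160073983252, 0.0005358160073983955]) [0.5207 0.3089 0.125 ] [0.5206 0.31   0.125 ]
spent (array([0.5336, 0.1762, 0.1353]), [0.0001023598547893916, 0.00010235985478943193]) [0.5273 0.1761 0.125 ] [0.5343 0.1775 0.125 ]
handle (array([ 0.3864, -0.2344,  0.1257]), [0.010174035295773869, 0.01017403529577384]) [ 0.3847 -0.2244  0.125 ] [ 0.3886 -0.2446  0.125 ]
stand (array([ 0.5213,  0.2376, -0.011 ]), [0.0007466681445546689, 0.0007466681445545961]) [0.5277 0.2364 0.    ] [0.5206 0.2368 0.    ]
(575, 796, 3)
```

View pics/crop1.png

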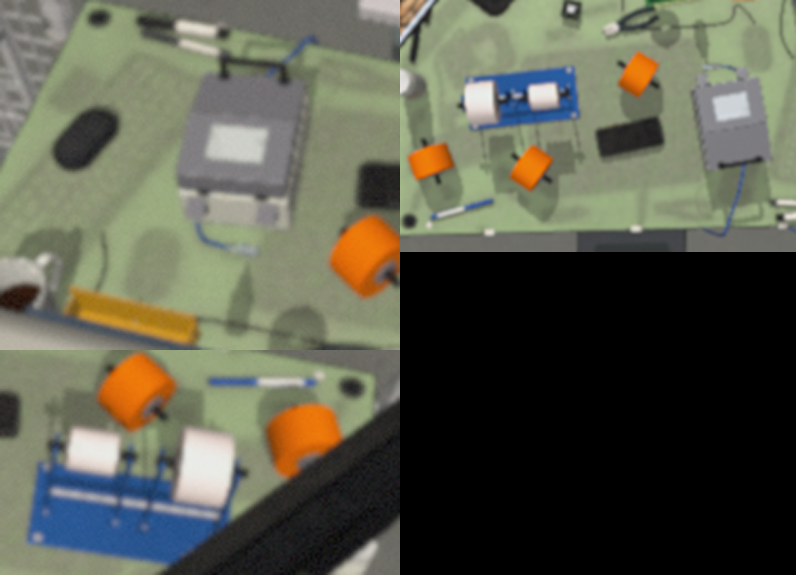

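```bash
python3 - <<'E'
from h import *
np.set_printoptions(precision=3,suppress=True)
S=capture('side');T=capture('top')
p,e=tri([ray(S,(137,583)),ray(T,(172,118))]);print('mon top near',p,e)
for z in(.1,.15,.2,.3,.4,.5): print(z,'bottom near',atz(T,(190,181),z),'bottom far',atz(T,(35,310),z),'topnear',atz(T,(172,118),z))
for a in((145.5,249.2),(146.5,274.8)): print('hS',atz(S,a,.125))
for a in((240.6,377.8),(237,401)): print('hT',atz(T,a,.125))
for a in((390/2,0),): pass
a=crop=cv2.resize(T['img'][0:290,100:420],None,fx=2,fy=2,interpolation=cv2.INTER_CUBIC)
s=read_state();print(s['time_s'])
E
```

```text
mon top near [0.588 0.531 0.631] [0.0012643438796043024, 0.0012643438796041228]
0.1 bottom near [0.596 0.564 0.1  ] bottom far [1.201 0.052 0.1  ] topnear [0.673 0.81  0.1  ]
0.15 bottom near [0.591 0.546 0.15 ] bottom far [1.176 0.051 0.15 ] topnear [0.665 0.783 0.15 ]
0.2 bottom near [0.585 0.528 0.2  ] bottom far [1.151 0.049 0.2  ] topnear [0.657 0.757 0.2  ]
0.3 bottom near [0.574 0.492 0.3  ] bottom far [1.101 0.046 0.3  ] topnear [0.641 0.705 0.3  ]
0.4 bottom near [0.563 0.455 0.4  ] bottom far [1.05  0.043 0.4  ] topnear [0.625 0.653 0.4  ]
0.5 bottom near [0.552 0.419 0.5  ] bottom far [1.   0.04 0.5 ] topnear [0.609 0.601 0.5  ]
hS [ 0.398 -0.268  0.125]
hS [ 0.381 -0.186  0.125]
hT [ 0.384 -0.186  0.125]
hT [ 0.395 -0.273  0.125]
1.85
```

```bash
python3 -m jog '[{"tx":-4.1,"ty":-2.2,"tz":-0.9},{"tx":-4.1,"ty":-2.2,"tz":-0.9},{"tx":-4.1,"ty":-2.2,"tz":-0.9},{"tx":-4.1,"ty":-2.2,"tz":-0.9},{"tx":-4.1,"ty":-2.2,"tz":-0.9},{"tx":-4.1,"ty":-2.2,"tz":-0.9},{"tx":-4.1,"ty":-2.2,"tz":-0.9},{"tx":-4.1,"ty":-2.2,"tz":-0.9}]'; python3 -m jog '[{"tx":-4.1,"ty":-2.2,"tz":-0.9},{"tx":-4.1,"ty":-2.2,"tz":-0.9},{"roll":-0.14},{"roll":-0.14},{"roll":-0.14},{}]'
```

```text
$[0]: bad value
$[0]: bad value
```

```bash
python3 - <<'E'
from h import *
np.set_printoptions(precision=4,suppress=True)
s=read_state();c=capture('wrist');save(c,'w1.png')
print(s['position'],np.array(s['tcp_rot'])[:2,0],s['time_s'])
np.savez('w1.npz',p=s['position'],R=s['tcp_rot'])
for t,z in(('full_roll',.125),('spent_roll',.125),('roll_stand',0)):
  for r in landmark_of('wrist',t): print(t,np.round(r['point'],1),round(r['p'],2),atz(c,r['point'],z,s))
  for r in trace('wrist',t):
    ys,xs=np.nonzero(r['pixels']);print('  tr',r['bbox'],round(r['p'],2), cv2.minAreaRect(np.c_[xs,ys].astype(np.float32)))
E
```

```text
[0.2101 0.5886 0.2415] [-0.9418  0.3361] 1.85
```

View pics/w1.png

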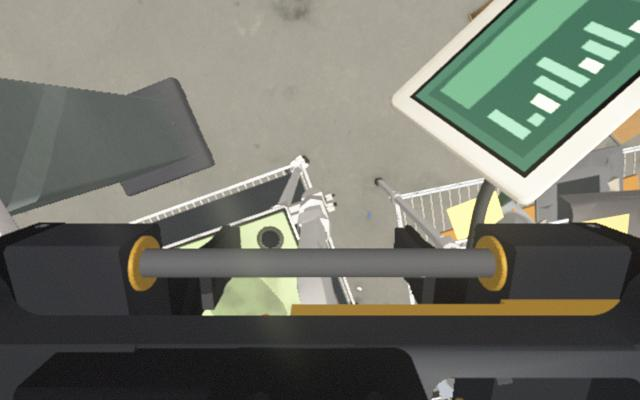

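The wrist camera sees only the tool +x side, since the gripper hides rows below about 230. The move was refused, so I'll write every key.

```bash
python3 -m jog '[{"tx":-4.6,"ty":-2.0,"tz":-0.8,"roll":0,"jaw":1}]'; python3 -m jog '[{"tx":-4.6,"ty":-2.0,"tz":-0.8},{"tx":-4.6,"ty":-2.0,"tz":-0.8}]'
```

```text
time_s: 2.3
position: [0.2428, 0.5571, 0.2486]
tcp_rot: [[-0.944, 0.33, -0.002], [0.33, 0.944, 0.001], [0.002, 0.0, -1.0]]
force: [1.3, -1.0, -1.7]
opening: 1.0
grasp_force: 0.0$[0]: bad value
```

```bash
python3 -m jog '[{"tx":-4.6,"ty":-2.0,"tz":-0.8,"roll":0,"jaw":1},{"tx":-4.6,"ty":-2.0,"tz":-0.8,"roll":0,"jaw":1},{"tx":-4.6,"ty":-2.0,"tz":-0.8,"roll":0,"jaw":1},{"tx":-4.6,"ty":-2.0,"tz":-0.8,"roll":0,"jaw":1},{"tx":-4.6,"ty":-2.0,"tz":-0.8,"roll":0,"jaw":1},{"tx":-4.6,"ty":-2.0,"tz":-0.8,"roll":0,"jaw":1},{"tx":-4.6,"ty":-2.0,"tz":-0.8,"roll":0,"jaw":1},{"tx":-4.6,"ty":-2.0,"tz":-0.8,"roll":0,"jaw":1}]'; python3 -m jog '[{"tx":-4.6,"ty":-2.0,"tz":-0.8,"roll":0,"jaw":1},{"tx":-4.6,"ty":-2.0,"tz":-0.8,"roll":0,"jaw":1},{"tx":0,"ty":0,"tz":0,"roll":-0.14,"jaw":1},{"tx":0,"ty":0,"tz":0,"roll":-0.14,"jaw":1},{"tx":0,"ty":0,"tz":0,"roll":-0.14,"jaw":1},{"tx":0,"ty":0,"tz":0,"roll":0,"jaw":1},{"tx":0,"ty":0,"tz":0,"roll":0,"jaw":1}]'
python3 - <<'E'
from h import *
np.set_printoptions(precision=4,suppress=True)
s=read_state();c=capture('wrist');save(c,'w1.png')
print(s['position'],np.array(s['tcp_rot'])[:2,0],s['time_s'],s['force'])
for t,z in(('full_roll',.125),('spent_roll',.125),('roll_stand',0)):
  for r in landmark_of('wrist',t): print(t,np.round(r['point'],1),round(r['p'],2),atz(c,r['point'],z,s))
  for r in trace('wrist',t):
    ys,xs=np.nonzero(r['pixels']);print('  tr',np.round(r['bbox']),round(r['p'],2), cv2.minAreaRect(np.c_[xs,ys].astype(np.float32)))
E
```

```text
time_s: 3.1
position: [0.5355, 0.2832, 0.313]
tcp_rot: [[-0.942, 0.336, 0.0], [0.336, 0.942, 0.0], [-0.0, 0.0, -1.0]]
force: [1.7, 1.2, 0.4]
opening: 0.998
grasp_force: 0.0
time_s: 3.8
position: [0.6063, 0.2173, 0.3281]
tcp_rot: [[-0.997, -0.074, -0.0], [-0.074, 0.997, 0.0], [0.0, 0.0, -1.0]]
force: [-0.3, 0.5, 0.4]
opening: 1.002
grasp_force: 0.0
[0.6063 0.2173 0.3281] [-0.9972 -0.0742] 3.8 [-0.3328  0.4622  0.4141]
full_roll [142.5 144.1] 0.97 [0.5776 0.0206 0.125 ]
full_roll [115.7 401.1] 0.93 [0.5274 0.3027 0.125 ]
full_roll [ 24.1 501.5] 0.8 [0.4303 0.392  0.125 ]
  tr [102. 101.  78.  79.] 0.95 ((142.86056518554688, 139.6981658935547), (87.08123779296875, 67.6356201171875), 35.134193420410156)
  tr [294.   0.  72.  38.] 0.62 ((327.5, 18.0), (36.0, 73.0), 90.0)
  tr [464.   0.  88.  72.] 0.6 ((506.5, 34.0), (68.0, 87.0), 90.0)
  tr [354.  70. 106.  83.] 0.56 ((404.55938720703125, 110.36276245117188), (101.04435729980469, 86.716552734375), 1.5911403894424438)
spent_roll [117.4 282.1] 0.88 [0.539 0.173 0.125]
roll_stand [115.1 337.6] 0.95 [0.5292 0.2413 0.    ]
  tr [241.  79. 204.  86.] 0.84 ((343.6723327636719, 121.821533203125), (84.70626831054688, 204.68780517578125), 88.99491119384766)
```

View pics/w1.png

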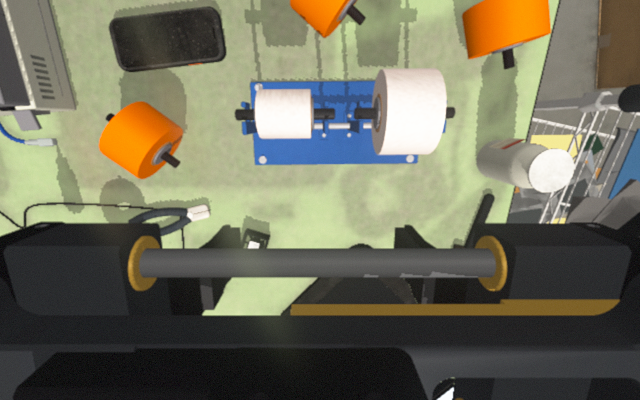

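The full roll is the large white one at (408,112), with spindle tips at (357,114) and (454,112). The spent roll is at (284,114), its left tip at (237,114). The oranges sit elsewhere, at (142,140), (328,12) and (506,25).

```bash
python3 - <<'E'
from h import *
np.set_printoptions(precision=4,suppress=True)
s=read_state();c=capture('wrist')
g=cv2.cvtColor(c['img'],cv2.COLOR_RGB2GRAY)
P=[atz(c,q,.125,s) for q in((114.3,236),(113,335),(114,356),(112.5,455))]
for p in P: print(p)
d=P[3]-P[0];print(np.linalg.norm(d),np.degrees(np.arctan2(d[1],d[0])),'mid',(P[0]+P[3])/2,'full',(P[0]+P[3])/2+d/np.linalg.norm(d)*.0625,(P[2]+P[3])/2, np.linalg.norm(P[3]-P[2]))
# base plate corners at z=.005 from blue mask
hsv=cv2.cvtColor(c['img'],cv2.COLOR_RGB2HSV);m=cv2.inRange(hsv,(100,150,60),(125,255,255));m[:, :200]=0;m[190:]=0
ys,xs=np.nonzero(m);r=cv2.minAreaRect(np.c_[xs,ys].astype(np.float32));print(r)
b=[atz(c,(y,x),.005,s) for x,y in cv2.boxPoints(r)];print(np.array(b),'c',np.mean(b,0))
E
```

```text
[0.5398 0.1226 0.125 ]
[0.53   0.2303 0.125 ]
[0.5293 0.2532 0.125 ]
[0.5194 0.3607 0.125 ]
0.23903512252636555 94.9022689016121 mid [0.5296 0.2416 0.125 ] full [0.5242 0.3039 0.125 ] [0.5243 0.307  0.125 ] 0.10795607411526661
((329.0, 122.49998474121094), (173.99996948242188, 80.99998474121094), -0.0)
[[0.611  0.1018 0.005 ]
 [0.4944 0.0998 0.005 ]
 [0.475  0.3487 0.005 ]
 [0.5904 0.3671 0.005 ]] c [0.5427 0.2294 0.005 ]
```

```bash
python3 -m jog '[{"tx":1.7,"ty":-4.45,"tz":-0.2,"roll":0,"jaw":1},{"tx":1.7,"ty":-4.45,"tz":-0.2,"roll":0,"jaw":1},{"tx":1.7,"ty":-4.45,"tz":-0.2,"roll":0,"jaw":1},{"tx":1.7,"ty":-4.45,"tz":-0.2,"roll":0,"jaw":1},{"tx":1.7,"ty":-4.45,"tz":-0.2,"roll":0,"jaw":1},{"tx":1.7,"ty":-4.45,"tz":-0.2,"roll":0,"jaw":1},{"tx":1.7,"ty":-4.45,"tz":-0.2,"roll":0,"jaw":1},{"tx":1.7,"ty":-4.45,"tz":-0.2,"roll":0,"jaw":1}]'; python3 -m jog '[{"tx":1.7,"ty":-4.45,"tz":-0.2,"roll":0,"jaw":1},{"tx":1.7,"ty":-4.45,"tz":-0.2,"roll":0,"jaw":1},{"tx":1.7,"ty":-4.45,"tz":-0.2,"roll":0,"jaw":1},{"tx":1.7,"ty":-4.45,"tz":-0.2,"roll":0,"jaw":1},{"tx":0,"ty":0,"tz":0,"roll":0.148,"jaw":1},{"tx":0,"ty":0,"tz":0,"roll":0.148,"jaw":1},{"tx":0,"ty":0,"tz":0,"roll":0.148,"jaw":1},{"tx":0,"ty":0,"tz":0,"roll":0.148,"jaw":1}]'; python3 -m jog '[{"tx":0,"ty":0,"tz":0,"roll":0.148,"jaw":1},{"tx":0,"ty":0,"tz":0,"roll":0.148,"jaw":1},{"tx":0,"ty":0,"tz":0,"roll":0.148,"jaw":1},{"tx":0,"ty":0,"tz":0,"roll":0.148,"jaw":1},{"tx":0,"ty":0,"tz":0,"roll":0.148,"jaw":1},{"tx":0,"ty":0,"tz":0,"roll":0.148,"jaw":1},{"tx":0,"ty":0,"tz":0,"roll":0,"jaw":0.5},{"tx":0,"ty":0,"tz":0,"roll":0,"jaw":0.35}]'
python3 - <<'E'
from h import *
np.set_printoptions(precision=4,suppress=True)
s=read_state();c=capture('wrist');save(c,'w2.png')
print(s['position'],np.array(s['tcp_rot'])[:2,0],s['time_s'],s['force'])
for t,z in(('lid_handle',.125),('lid_hinge',.076),('printer',0)):
  for r in landmark_of('wrist',t): print(t,np.round(r['point'],1),round(r['p'],2),atz(c,r['point'],z,s))
E
```

```text
time_s: 5.0
position: [0.4975, -0.1498, 0.3446]
tcp_rot: [[-0.997, -0.077, 0.001], [-0.077, 0.997, -0.0], [-0.001, -0.0, -1.0]]
force: [0.2, -0.8, -0.5]
opening: 1.005
grasp_force: 0.0
time_s: 5.8
position: [0.444, -0.3312, 0.3522]
tcp_rot: [[-0.867, 0.498, 0.0], [0.498, 0.867, -0.0], [-0.0, 0.0, -1.0]]
force: [-0.8, 0.6, 0.2]
opening: 1.006
grasp_force: 0.0
time_s: 6.6
position: [0.4441, -0.3309, 0.3522]
tcp_rot: [[-0.17, 0.985, 0.0], [0.985, 0.17, -0.0], [-0.0, 0.0, -1.0]]
force: [0.3, -0.1, -0.1]
opening: 0.896
grasp_force: 0.0
[ 0.4441 -0.3309  0.3522] [-0.1702  0.9854] 6.6 [ 0.283  -0.1377 -0.1166]
lid_handle [ 87.5 275.7] 0.81 [ 0.3803 -0.2372  0.125 ]
lid_hinge [ 91.4 420.6] 0.78 [ 0.5594 -0.2061  0.076 ]
printer [ 99.2 350.4] 0.85 [ 0.4784 -0.2249  0.    ]
```

View pics/w2.png

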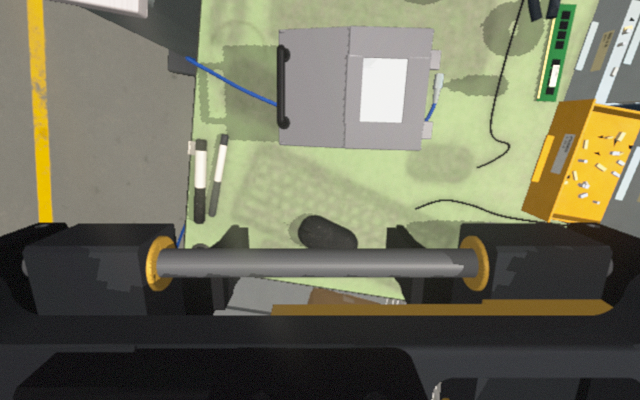

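The handle bar runs from about (281,48) to (283,126), at the front edge of the lid; the hinge is on the right at column ~430 and the mouse at (327,233).

```bash
python3 - <<'E'
from h import *
np.set_printoptions(precision=4,suppress=True)
s=read_state();c=capture('wrist')
g=cv2.cvtColor(c['img'],cv2.COLOR_RGB2GRAY)
X=[];Y=[]
for r in range(54,120,6):
    k=np.nonzero(g[r,265:300]<70)[0]+265
    if len(k): X.append(k.mean());Y.append(r);print(r,k.min(),k.max())
v=np.nonzero((g[30:145,279:286].min(1))<70)[0]+30;print(v.min(),v.max())
pf=np.polyfit(Y,X,1)
A,B=[atz(c,(r,np.polyval(pf,r)),.125,s) for r in(v.min(),v.max())]
d=A-B;print(A,B,np.linalg.norm(d),np.degrees(np.arctan2(d[1],d[0])),(A+B)/2)
# lid top (112mm) outline right edge / printer axis: label etc
S=capture('side');T=capture('top')
m=(A+B)/2;print(proj(S,m),proj(T,m))
E
```

```text
54 277 288
60 277 286
66 277 283
72 277 283
78 277 283
84 277 283
90 277 283
96 277 283
102 277 283
108 277 283
114 277 283
45 128
[ 0.3809 -0.1919  0.125 ] [ 0.3901 -0.2813  0.125 ] 0.08982464215750503 95.83695195125193 [ 0.3855 -0.2366  0.125 ]
[np.float64(144.55273017219918), np.float64(259.5266756185649)] [np.float64(239.7903466832144), np.float64(391.39927604591566)]
```

```bash
python3 - <<'E'
from h import *
np.set_printoptions(precision=4,suppress=True)
s=read_state();c=capture('wrist')
def ang(a,b,z):
    A,B=atz(c,a,z,s),atz(c,b,z,s);d=A-B;print(A[:2],B[:2],round(float(np.linalg.norm(d)),4),np.degrees(np.arctan2(d[1],d[0])))
ang((45,280),(128,280),.125)
g=cv2.cvtColor(c['img'],cv2.COLOR_RGB2GRAY)
l=cv2.createLineSegmentDetector().detect(g[15:165,255:450])[0][:,0]+np.array([255,15,255,15])
for x0,y0,x1,y1 in l:
    if np.hypot(x1-x0,y1-y0)>45:
        print(np.round([x0,y0,x1,y1]));ang((y0,x0),(y1,x1),.1)
E
```

```text
[ 0.3792 -0.1922] [ 0.3916 -0.281 ] 0.0896 97.9797551391077
[276. 123. 276.  48.]
[ 0.3832 -0.277 ] [ 0.3709 -0.1915] 0.0864 -81.85210572059776
[284.  63. 284. 114.]
[ 0.3833 -0.2061] [ 0.3918 -0.2647] 0.0593 98.2235125827708
[401. 121. 406.  60.]
[ 0.537  -0.2476] [ 0.527  -0.1786] 0.0698 -81.71125522682162
[362.  58. 359. 119.]
[ 0.4746 -0.185 ] [ 0.4848 -0.255 ] 0.0708 98.30742128910556
[412. 151. 279. 146.]
[ 0.5595 -0.2816] [ 0.391  -0.3039] 0.1699 7.532915681649075
[348.  54. 345. 121.]
[ 0.4564 -0.1838] [ 0.4674 -0.2595] 0.0764 98.25027228469386
[279.  51. 280. 118.]
[ 0.3756 -0.1935] [ 0.3873 -0.2701] 0.0775 98.71311857639864
```

```bash
python3 -m jog '[{"tx":0,"ty":0,"tz":0,"roll":0.028,"jaw":0.35},{"tx":3.4,"ty":-1.49,"tz":0,"roll":0,"jaw":0.35},{"tx":3.4,"ty":-1.49,"tz":0,"roll":0,"jaw":0.35},{"tx":3.37,"ty":-1.48,"tz":0,"roll":0,"jaw":0.35},{"tx":0,"ty":0,"tz":4.5,"roll":0,"jaw":0.35},{"tx":0,"ty":0,"tz":4.5,"roll":0,"jaw":0.35},{"tx":0,"ty":0,"tz":4.5,"roll":0,"jaw":0.35},{"tx":0,"ty":0,"tz":3,"roll":0,"jaw":0.35}]'; python3 -m jog '[{"tx":0,"ty":0,"tz":0,"roll":0,"jaw":0.35},{"tx":0,"ty":0,"tz":0,"roll":0,"jaw":0.35}]'
python3 - <<'E'
from h import *
np.set_printoptions(precision=4,suppress=True)
s=read_state();c=capture('wrist');save(c,'w3.png')
print(s['position'],np.array(s['tcp_rot'])[:2,0],s['time_s'],s['force'],s['opening'])
d=np.array(s['tcp_rot']).T@(np.array([.3854,-.2366,.125])-s['position']);print(d)
print(proj(c,[.3854,-.2366,.125],s))
E
```

```text
time_s: 7.8
position: [0.385, -0.2355, 0.1852]
tcp_rot: [[-0.139, 0.99, -0.002], [0.99, 0.139, 0.001], [0.002, -0.001, -1.0]]
force: [-0.0, 0.5, -0.0]
opening: 0.349
grasp_force: 0.0
time_s: 8.0
position: [0.3861, -0.2367, 0.1875]
tcp_rot: [[-0.139, 0.99, -0.0], [0.99, 0.139, 0.0], [0.0, -0.0, -1.0]]
force: [0.6, -0.5, 0.0]
opening: 0.351
grasp_force: 0.0
[ 0.3861 -0.2367  0.1875] [-0.1391  0.9903] 8.0 [ 0.6331 -0.5219  0.0181] 0.35148952992823956
[ 0.0002 -0.0007  0.0625]
[np.float64(217.64289767659645), np.float64(315.3529597482551)]
```

View pics/w3.png

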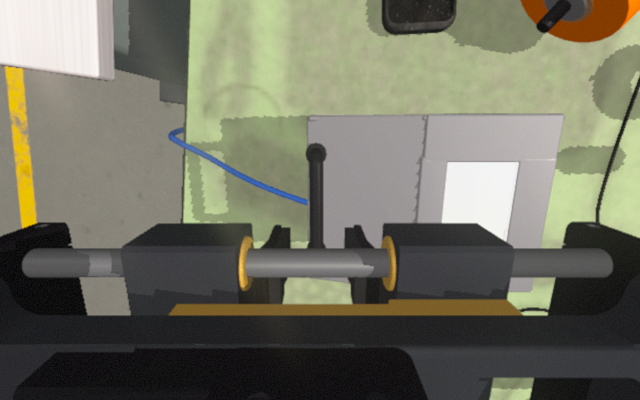

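The bar at column ~317 is centred between the fingers (280 and 350). Going down and gripping.

```bash
python3 -m jog '[{"tx":0,"ty":0,"tz":2.7,"roll":0,"jaw":0.35},{"tx":0,"ty":0,"tz":2.7,"roll":0,"jaw":0.35},{"tx":0,"ty":0,"tz":0,"roll":0,"jaw":0.35},{"tx":0,"ty":0,"tz":0,"roll":0,"jaw":0},{"tx":0,"ty":0,"tz":0,"roll":0,"jaw":0},{"tx":0,"ty":0,"tz":0,"roll":0,"jaw":0},{"tx":0,"ty":0,"tz":0,"roll":0,"jaw":0}]'
python3 - <<'E'
# arc plan: tool y, z displacement per 0.1 rad (cm), from handle start
import numpy as np
th=np.arange(0,1.801,.1); a0=np.arctan2(49,-172);r=17.884
x=r*np.cos(a0-th);z=r*np.sin(a0-th)
for t,dx,dz in zip(th[1:],np.diff(x),np.diff(z)): print(round(t,1),round(dx,2),round(-dz,2))
E
```

```text
time_s: 8.75
position: [0.3854, -0.2372, 0.1344]
tcp_rot: [[-0.142, 0.99, -0.001], [0.99, 0.142, -0.002], [-0.002, -0.001, -1.0]]
force: [-3.4, -1.8, 6.5]
opening: 0.098
grasp_force: 30.0
0.1 0.58 -1.69
0.2 0.74 -1.63
0.3 0.9 -1.54
0.4 1.05 -1.45
0.5 1.19 -1.34
0.6 1.32 -1.21
0.7 1.43 -1.07
0.8 1.53 -0.92
0.9 1.61 -0.77
1.0 1.68 -0.6
1.1 1.74 -0.43
1.2 1.77 -0.26
1.3 1.79 -0.08
1.4 1.78 0.1
1.5 1.77 0.28
1.6 1.73 0.45
1.7 1.68 0.62
1.8 1.6 0.79
```

```bash
python3 -m jog '[{"tx":0,"ty":0.26,"tz":-0.85,"roll":0,"jaw":0},{"tx":0,"ty":0.32,"tz":-0.84,"roll":0,"jaw":0},{"tx":0,"ty":0.36,"tz":-0.82,"roll":0,"jaw":0},{"tx":0,"ty":0.38,"tz":-0.81,"roll":0,"jaw":0},{"tx":0,"ty":0.44,"tz":-0.78,"roll":0,"jaw":0},{"tx":0,"ty":0.46,"tz":-0.76,"roll":0,"jaw":0},{"tx":0,"ty":0,"tz":0,"roll":0,"jaw":0}]'
```

```text
time_s: 9.45
position: [0.4069, -0.2341, 0.1834]
tcp_rot: [[-0.142, 0.99, -0.002], [0.99, 0.142, -0.003], [-0.002, -0.003, -1.0]]
force: [-6.9, -4.5, 2.4]
opening: 0.101
grasp_force: 30.0
```

```bash
python3 -m jog '[{"tx":0,"ty":0.5,"tz":-0.74,"roll":0,"jaw":0},{"tx":0,"ty":0.55,"tz":-0.71,"roll":0,"jaw":0},{"tx":0,"ty":1.19,"tz":-1.34,"roll":0,"jaw":0},{"tx":0,"ty":1.32,"tz":-1.21,"roll":0,"jaw":0},{"tx":0,"ty":1.43,"tz":-1.07,"roll":0,"jaw":0},{"tx":0,"ty":1.53,"tz":-0.92,"roll":0,"jaw":0},{"tx":0,"ty":1.61,"tz":-0.77,"roll":0,"jaw":0}]'
```

```text
time_s: 10.15
position: [0.4876, -0.2225, 0.2517]
tcp_rot: [[-0.14, 0.99, -0.002], [0.99, 0.14, -0.002], [-0.002, -0.002, -1.0]]
force: [-2.6, -2.3, 1.3]
opening: 0.099
grasp_force: 30.0
```

```bash
python3 -m jog '[{"tx":0,"ty":1.68,"tz":-0.6,"roll":0,"jaw":0},{"tx":0,"ty":1.74,"tz":-0.43,"roll":0,"jaw":0},{"tx":0,"ty":1.77,"tz":-0.26,"roll":0,"jaw":0},{"tx":0,"ty":0.9,"tz":-0.04,"roll":0,"jaw":0},{"tx":0,"ty":0,"tz":0,"roll":0,"jaw":0}]'
```

```text
time_s: 10.65
position: [0.5503, -0.2137, 0.2644]
tcp_rot: [[-0.141, 0.99, 0.004], [0.99, 0.141, -0.002], [-0.002, 0.003, -1.0]]
force: [-0.7, -1.4, 6.6]
opening: 0.098
grasp_force: 30.0
```

```bash
python3 -m jog '[{"tx":0,"ty":0.89,"tz":-0.03,"roll":0,"jaw":0},{"tx":0,"ty":0.89,"tz":0.03,"roll":0,"jaw":0},{"tx":0,"ty":0.89,"tz":0.07,"roll":0,"jaw":0},{"tx":0,"ty":0.88,"tz":0.12,"roll":0,"jaw":0},{"tx":0,"ty":0.88,"tz":0.16,"roll":0,"jaw":0},{"tx":0,"ty":0.87,"tz":0.21,"roll":0,"jaw":0},{"tx":0,"ty":0.86,"tz":0.24,"roll":0,"jaw":0}]'; python3 -m jog '[{"tx":0,"ty":0.84,"tz":0.3,"roll":0,"jaw":0},{"tx":0,"ty":0.84,"tz":0.32,"roll":0,"jaw":0},{"tx":0,"ty":0.82,"tz":0.37,"roll":0,"jaw":0},{"tx":0,"ty":0.6,"tz":0.3,"roll":0,"jaw":0},{"tx":0,"ty":0,"tz":0,"roll":0,"jaw":0}]'
```

```text
time_s: 11.35
position: [0.6105, -0.205, 0.2543]
tcp_rot: [[-0.14, 0.99, 0.0], [0.99, 0.14, -0.0], [-0.0, 0.0, -1.0]]
force: [0.2, -2.4, 3.5]
opening: 0.103
grasp_force: 30.0
time_s: 11.85
position: [0.6406, -0.2006, 0.2403]
tcp_rot: [[-0.14, 0.99, -0.001], [0.99, 0.14, 0.0], [0.0, -0.001, -1.0]]
force: [0.1, -4.0, -1.7]
opening: 0.098
grasp_force: 30.0
```

```bash
python3 -m jog '[{"tx":0,"ty":0,"tz":0,"roll":0,"jaw":0.28},{"tx":0,"ty":0,"tz":0,"roll":0,"jaw":0.28},{"tx":0,"ty":0,"tz":0,"roll":0,"jaw":0.28}]';  python3 -m jog '[{"tx":0,"ty":0,"tz":-2,"roll":0,"jaw":0.28},{"tx":0,"ty":0,"tz":-4,"roll":0,"jaw":0.28},{"tx":0,"ty":0,"tz":-4,"roll":0,"jaw":0.28},{"tx":0,"ty":0,"tz":0,"roll":0,"jaw":0.28}]'; python3 - <<'E'
from h import *
c=capture('side');a=cv2.resize(c['img'][110:250,180:340],None,fx=3,fy=3,interpolation=cv2.INTER_CUBIC)
cv2.imwrite('pics/s3.png',a[:,:,::-1])
a0=np.arctan2(49,-172)-1.8;h=np.array([.5556+.179*np.cos(a0)*.99,-.2121+.179*np.cos(a0)*.143,.076+.179*np.sin(a0)])
print(h,proj(c,h),landmark_of('side','lid_handle'))
E
```

```text
time_s: 12.15
position: [0.6398, -0.1996, 0.2417]
tcp_rot: [[-0.14, 0.99, -0.001], [0.99, 0.14, 0.002], [0.002, -0.0, -1.0]]
force: [0.1, -1.2, -0.9]
opening: 0.249
grasp_force: 0.0
time_s: 12.55
position: [0.643, -0.2012, 0.3495]
tcp_rot: [[-0.14, 0.99, 0.013], [0.99, 0.14, -0.005], [-0.007, 0.012, -1.0]]
force: [-0.9, 0.3, 1.0]
opening: 0.28
grasp_force: 0.0
[ 0.64160451 -0.19967713  0.23250572] [np.float64(193.0964635366053), np.float64(239.68385789803023)] [{'point': [194.7, 243.1], 'p': 0.72}]
```

View pics/s3.png

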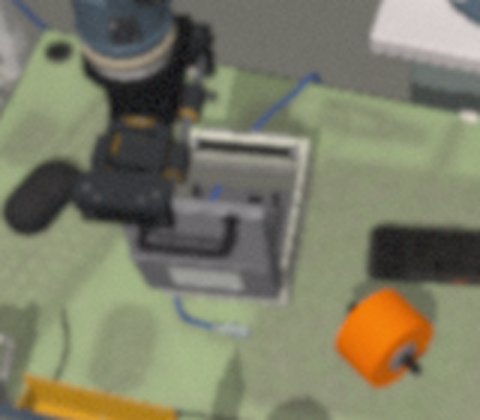

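The lid is standing open on its stop with the handle at about (243,194). Next is a look into the printer for the notches.

```bash
python3 -m jog '[{"tx":-2.2,"ty":-3.8,"tz":0,"roll":0,"jaw":0.6},{"tx":-2.2,"ty":-3.8,"tz":0,"roll":0,"jaw":1},{"tx":-2.2,"ty":-3.8,"tz":0,"roll":0,"jaw":1},{"tx":-2.2,"ty":-3.8,"tz":0,"roll":0,"jaw":1},{"tx":-2.2,"ty":-3.8,"tz":0,"roll":0,"jaw":1},{"tx":0,"ty":0,"tz":0,"roll":0,"jaw":1},{"tx":0,"ty":0,"tz":0,"roll":0,"jaw":1}]'
python3 - <<'E'
from h import *
np.set_printoptions(precision=4,suppress=True)
s=read_state();c=capture('wrist')
print(s['position'],np.array(s['tcp_rot'])[:2,0],s['time_s'])
for t,z in(('printer_seat',.06),('lid_hinge',.076),('printer',0)):
  for r in landmark_of('wrist',t): print(t,np.round(r['point'],1),round(r['p'],2),atz(c,r['point'],z,s))
o=np.array([.4765,-.2235,0]);R=np.array([[.9898,-.1426,0],[.1426,.9898,0],[0,0,1]])
for q in([0,-.044,.074],[0,.044,.074],[-.015,.044,.074],[.015,.044,.074],[-.09,-.07,.074],[-.09,.07,.074],[.09,-.07,.074]): print(q,np.round(proj(c,o+R@q,s),1))
r0=0;a=cv2.resize(c['img'][0:200,240:480],None,fx=3,fy=3,interpolation=cv2.INTER_CUBIC);cv2.imwrite('pics/w4.png',a[:,:,::-1])
E
```

```text
time_s: 13.35
position: [0.4663, -0.3358, 0.3403]
tcp_rot: [[-0.137, 0.991, -0.002], [0.991, 0.137, 0.003], [0.003, -0.001, -1.0]]
force: [0.1, 1.0, 0.3]
opening: 0.834
grasp_force: 0.0
[ 0.4663 -0.3358  0.3403] [-0.137   0.9906] 13.35
printer_seat [ 85.9 336.1] 0.61 [ 0.4757 -0.2219  0.06  ]
lid_hinge [ 82.6 403.4] 0.74 [ 0.558  -0.2083  0.076 ]
printer [ 92.2 337.9] 0.97 [ 0.4822 -0.2235  0.    ]
[0, -0.044, 0.074] [121.9 336.8]
[0, 0.044, 0.074] [ 48.1 337.6]
[-0.015, 0.044, 0.074] [ 48.2 325.4]
[0.015, 0.044, 0.074] [ 48.1 349.8]
[-0.09, -0.07, 0.074] [142.6 268.5]
[-0.09, 0.07, 0.074] [ 25.1 263.4]
[0.09, -0.07, 0.074] [141.9 404.8]
```

View pics/w4.png

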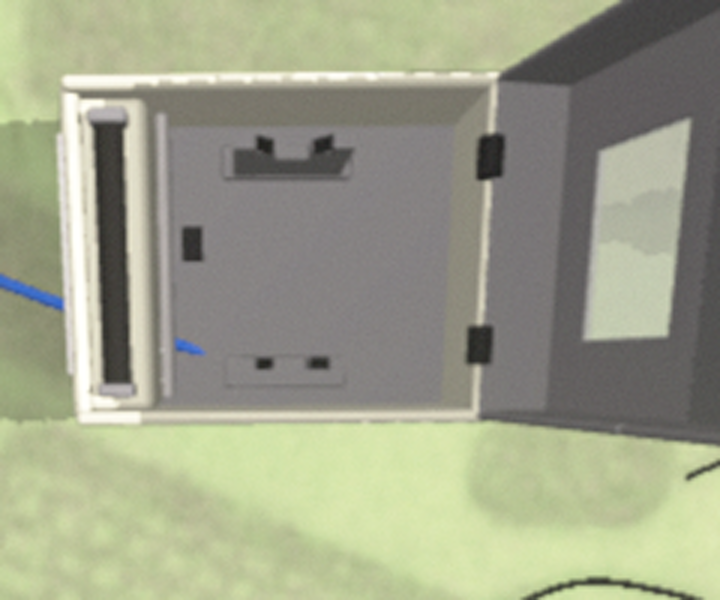

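The notch lead-ins are centred at (337,121) and (338,49) in the full picture, within 1 px of my predicted seat of (0.4765, -0.2235) at 8.2° yaw. Now to the full roll.

```bash
python3 -m jog '[{"tx":4.49,"ty":1.04,"tz":0,"roll":0,"jaw":1},{"tx":4.49,"ty":1.04,"tz":0,"roll":0,"jaw":1},{"tx":4.49,"ty":1.04,"tz":0,"roll":0,"jaw":1},{"tx":4.49,"ty":1.04,"tz":0,"roll":0,"jaw":1},{"tx":4.49,"ty":1.04,"tz":0,"roll":0,"jaw":1},{"tx":4.49,"ty":1.04,"tz":0,"roll":0,"jaw":1},{"tx":4.49,"ty":1.04,"tz":0,"roll":0,"jaw":1},{"tx":4.49,"ty":1.04,"tz":0,"roll":0,"jaw":1}]';python3 -m jog '[{"tx":4.49,"ty":1.04,"tz":0,"roll":0,"jaw":1},{"tx":4.49,"ty":1.04,"tz":0,"roll":0,"jaw":1},{"tx":4.49,"ty":1.04,"tz":0,"roll":0,"jaw":1},{"tx":4.49,"ty":1.04,"tz":0,"roll":0,"jaw":1},{"tx":4.49,"ty":1.04,"tz":0,"roll":0,"jaw":1},{"tx":4.49,"ty":1.04,"tz":0,"roll":0,"jaw":1},{"tx":0,"ty":0,"tz":0,"roll":-0.138,"jaw":1},{"tx":0,"ty":0,"tz":0,"roll":-0.138,"jaw":1}]';python3 -m jog '[{"tx":0,"ty":0,"tz":0,"roll":-0.138,"jaw":1},{"tx":0,"ty":0,"tz":0,"roll":-0.138,"jaw":1},{"tx":0,"ty":0,"tz":0,"roll":-0.138,"jaw":1},{"tx":0,"ty":0,"tz":0,"roll":-0.138,"jaw":1},{"tx":0,"ty":0,"tz":0,"roll":-0.138,"jaw":1},{"tx":0,"ty":0,"tz":0,"roll":-0.138,"jaw":1},{"tx":0,"ty":0,"tz":0,"roll":-0.138,"jaw":1},{"tx":0,"ty":0,"tz":0,"roll":-0.138,"jaw":1}]';python3 -m jog '[{"tx":0,"ty":0,"tz":0,"roll":-0.138,"jaw":1},{"tx":0,"ty":0,"tz":0,"roll":0,"jaw":1}]'
python3 - <<'E'
from h import *
np.set_printoptions(precision=4,suppress=True)
s=read_state();R=np.array(s['tcp_rot'])
print(s['position'],np.degrees(np.arctan2(R[1,0],R[0,0])),s['time_s'])
print(R.T@(np.array([.5243,.306,.164])-s['position']))
E
```

```text
time_s: 14.35
position: [0.4998, 0.0344, 0.3418]
tcp_rot: [[-0.142, 0.99, 0.0], [0.99, 0.142, 0.0], [0.0, 0.0, -1.0]]
force: [1.5, 0.3, -0.1]
opening: 0.998
grasp_force: 0.0
time_s: 15.15
position: [0.5229, 0.3101, 0.3411]
tcp_rot: [[-0.414, 0.91, -0.001], [0.91, 0.414, -0.0], [0.0, -0.001, -1.0]]
force: [-0.3, -0.2, -0.0]
opening: 0.994
grasp_force: 0.0
time_s: 15.95
position: [0.5233, 0.3082, 0.3414]
tcp_rot: [[-0.999, 0.043, -0.001], [0.043, 0.999, 0.0], [0.001, 0.0, -1.0]]
force: [-0.7, 1.0, 0.4]
opening: 0.996
grasp_force: 0.0
time_s: 16.15
position: [0.5233, 0.308, 0.3415]
tcp_rot: [[-0.996, -0.089, -0.001], [-0.089, 0.996, -0.0], [0.001, 0.0, -1.0]]
force: [-0.8, -0.3, -0.3]
opening: 0.998
grasp_force: 0.0
[0.5233 0.308  0.3415] -174.89740387395082 16.15
[-0.0009 -0.0021  0.1775]
```

```bash
python3 -m jog '[{"tx":-0.1,"ty":-0.2,"tz":4.4,"roll":0,"jaw":1},{"tx":0,"ty":0,"tz":4.4,"roll":0,"jaw":1},{"tx":0,"ty":0,"tz":3,"roll":0,"jaw":1},{"tx":0,"ty":0,"tz":0,"roll":0,"jaw":1}]';
python3 - <<'E'
from h import *
np.set_printoptions(precision=4,suppress=True)
s=read_state();c=capture('wrist');print(s['position'],s['force'])
cv2.imwrite('pics/w5.png',cv2.resize(c['img'][150:350],None,fx=1.25,fy=1.25)[:,:,::-1])
for q in([.5194,.3607,.125],[.5293,.2532,.125],[.5243,.306,.17]):print(proj(c,q,s))
E
```

```text
time_s: 16.55
position: [0.5216, 0.3044, 0.2189]
tcp_rot: [[-0.996, -0.086, -0.01], [-0.085, 0.996, -0.004], [0.011, -0.003, -1.0]]
force: [-0.9, -1.1, -0.3]
opening: 0.997
grasp_force: 0.0
[0.5216 0.3044 0.2189] [-0.9211 -1.0616 -0.312 ]
[np.float64(210.8621389617799), np.float64(387.9937182347478)]
[np.float64(211.45703442117295), np.float64(254.50137134048538)]
[np.float64(229.64099777438048), np.float64(320.4793066225159)]
```

View pics/w5.png

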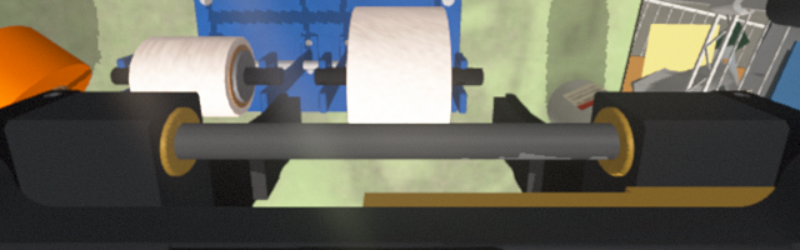

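The spindle tips are at (253,210) and (386,210), matching the prediction to 2 px, and the roll is centred between the fingers. Descending to grip.

```bash
python3 -m jog '[{"tx":0,"ty":0.1,"tz":2.7,"roll":0,"jaw":1},{"tx":0,"ty":0,"tz":2.6,"roll":0,"jaw":1},{"tx":0,"ty":0,"tz":0,"roll":0,"jaw":1},{"tx":0,"ty":0,"tz":0,"roll":0,"jaw":1}]'
```

```text
time_s: 17.0
position: [0.5262, 0.3066, 0.1726]
tcp_rot: [[-0.996, -0.087, 0.003], [-0.087, 0.996, 0.001], [-0.003, 0.001, -1.0]]
force: [-0.5, -0.4, 0.4]
opening: 1.0
grasp_force: 0.0
```

```bash
python3 -m jog '[{"tx":0.15,"ty":0,"tz":0.75,"roll":0,"jaw":1},{"tx":0,"ty":0,"tz":0,"roll":0,"jaw":1},{"tx":0,"ty":0,"tz":0,"roll":0,"jaw":0.75},{"tx":0,"ty":0,"tz":0,"roll":0,"jaw":0.5},{"tx":0,"ty":0,"tz":0,"roll":0,"jaw":0.5},{"tx":0,"ty":0,"tz":0,"roll":0,"jaw":0.5},{"tx":0,"ty":0,"tz":0,"roll":0,"jaw":0.5}]'
```

```text
time_s: 17.7
position: [0.5236, 0.3057, 0.1633]
tcp_rot: [[-0.996, -0.087, 0.0], [-0.087, 0.996, 0.0], [-0.0, 0.0, -1.0]]
force: [0.1, 0.5, 1.9]
opening: 0.642
grasp_force: 30.0
```

```bash
python3 -m jog '[{"tx":0,"ty":0,"tz":-0.5,"roll":0,"jaw":0.5},{"tx":0,"ty":0,"tz":-1,"roll":0,"jaw":0.5},{"tx":0,"ty":0,"tz":-1.5,"roll":0,"jaw":0.5},{"tx":0,"ty":0,"tz":-2,"roll":0,"jaw":0.5},{"tx":0,"ty":0,"tz":-3,"roll":0,"jaw":0.5},{"tx":0,"ty":0,"tz":-3,"roll":0,"jaw":0.5},{"tx":0,"ty":0,"tz":-2,"roll":0,"jaw":0.5},{"tx":0,"ty":0,"tz":0,"roll":0,"jaw":0.5}]'
```

```text
time_s: 18.5
position: [0.5252, 0.3065, 0.2973]
tcp_rot: [[-0.996, -0.087, 0.007], [-0.087, 0.996, 0.003], [-0.008, 0.002, -1.0]]
force: [0.6, 1.3, -2.8]
opening: 0.64
grasp_force: 30.0
```

```bash
python3 - <<'E'
from h import *
np.set_printoptions(precision=4,suppress=True)
s=read_state();c=capture('wrist');save(c,'w6.png');R=np.array(s['tcp_rot']);print(s['position'],s['force'],s['grasp_force'],R[:2,0])
print(R.T@(np.array([.4765,-.2235,.30])-s['position']))
# spindle tips in the tool frame: predicted pixels for offset (0,+-54mm, +38mm)
P=np.array(s['position'])
for dx in(-.003,0,.003):print(dx,[np.round(proj(c,P+R@[dx,y,.0383],s),1).tolist() for y in(-.054,.054)])
cv2.imwrite('pics/w6c.png',cv2.resize(c['img'][160:260,200:440],None,fx=3,fy=3,interpolation=cv2.INTER_CUBIC)[:,:,::-1])
E
```

```text
[0.5252 0.3065 0.2973] [ 0.5871  1.2648 -2.8086] 29.99497658573091 [-0.9962 -0.0872]
[ 0.0947 -0.5237 -0.0045]
-0.003 [[234.8, 232.8], [234.9, 403.8]]
0 [[230.3, 232.5], [230.5, 404.2]]
0.003 [[225.8, 232.2], [225.9, 404.5]]
```

View pics/w6c.png

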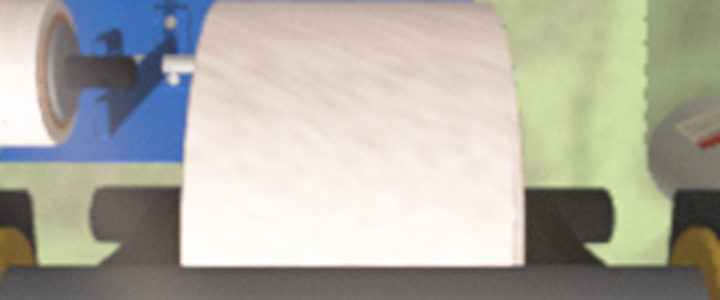

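The spindle spans (230,231) to (404,231), square to the jaws and within 1 mm of where it should be. Carrying it over the printer.

```bash
python3 -m jog '[{"tx":0.3,"ty":-1.8,"tz":0,"roll":0,"jaw":0.5},{"tx":0.7,"ty":-3.8,"tz":0,"roll":0,"jaw":0.5},{"tx":0.7,"ty":-3.8,"tz":0,"roll":0,"jaw":0.5},{"tx":0.7,"ty":-3.8,"tz":0,"roll":0,"jaw":0.5},{"tx":0.7,"ty":-3.8,"tz":0,"roll":0,"jaw":0.5},{"tx":0.7,"ty":-3.8,"tz":0,"roll":0,"jaw":0.5},{"tx":0.7,"ty":-3.8,"tz":0,"roll":0,"jaw":0.5},{"tx":0.7,"ty":-3.8,"tz":0,"roll":0,"jaw":0.5}]';python3 -m jog '[{"tx":0.7,"ty":-3.8,"tz":0,"roll":0,"jaw":0.5},{"tx":0.7,"ty":-3.8,"tz":0,"roll":0,"jaw":0.5},{"tx":0.7,"ty":-3.8,"tz":0,"roll":0,"jaw":0.5},{"tx":0.7,"ty":-3.8,"tz":0,"roll":0,"jaw":0.5},{"tx":0.7,"ty":-3.8,"tz":0,"roll":0,"jaw":0.5},{"tx":0.7,"ty":-3.2,"tz":0,"roll":0,"jaw":0.5},{"tx":0.3,"ty":-1.6,"tz":0,"roll":-0.056,"jaw":0.5},{"tx":0,"ty":0,"tz":0,"roll":0,"jaw":0.5}]'
python3 - <<'E'
from h import *
np.set_printoptions(precision=4,suppress=True)
s=read_state();R=np.array(s['tcp_rot']);print(s['position'],s['grasp_force'],np.degrees(np.arctan2(R[1,0],R[0,0])))
print(R.T@(np.array([.4765,-.2235,.0983])-s['position']))
E
```

```text
time_s: 19.35
position: [0.4943, 0.0163, 0.2916]
tcp_rot: [[-0.996, -0.087, -0.004], [-0.087, 0.996, 0.0], [0.004, 0.001, -1.0]]
force: [0.3, 0.4, -3.0]
opening: 0.638
grasp_force: 30.0
time_s: 20.15
position: [0.4707, -0.2251, 0.2915]
tcp_rot: [[-0.99, -0.139, -0.003], [-0.139, 0.99, 0.001], [0.003, 0.001, -1.0]]
force: [0.7, -0.0, -3.5]
opening: 0.644
grasp_force: 30.0
[ 0.4707 -0.2251  0.2915] 29.994095298461616 -172.00286150209988
[-0.0066  0.0006  0.1932]
```

```bash
python3 -m jog '[{"tx":-0.59,"ty":0.13,"tz":1,"roll":-0.003,"jaw":0.5},{"tx":0,"ty":0,"tz":3,"roll":0,"jaw":0.5},{"tx":0,"ty":0,"tz":3,"roll":0,"jaw":0.5},{"tx":0,"ty":0,"tz":3,"roll":0,"jaw":0.5},{"tx":0,"ty":0,"tz":1,"roll":0,"jaw":0.5},{"tx":0,"ty":0,"tz":0,"roll":0,"jaw":0.5},{"tx":0,"ty":0,"tz":0,"roll":0,"jaw":0.5}]'
python3 - <<'E'
from h import *
np.set_printoptions(precision=4,suppress=True)
s=read_state();c=capture('wrist');R=np.array(s['tcp_rot']);print(s['position'],s['force'],np.degrees(np.arctan2(R[1,0],R[0,0])))
print(R.T@(np.array([.4765,-.2235,.0983])-s['position'])+[.0007,.0007,0])
o=np.array([.4765,-.2235,0]);Q=np.array([[.9898,-.1426,0],[.1426,.9898,0],[0,0,1]])
for q in([-.015,-.044,.074],[-.015,.044,.074],[-.09,-.07,.074],[-.09,.07,.074],): print(q,np.round(proj(c,o+Q@q,s),1))
cv2.imwrite('pics/w7.png',cv2.resize(c['img'][40:270,170:470],None,fx=2.5,fy=2.5,interpolation=cv2.INTER_CUBIC)[:,:,::-1])
E
```

```text
time_s: 20.85
position: [0.4787, -0.2203, 0.1838]
tcp_rot: [[-0.989, -0.146, 0.001], [-0.146, 0.989, -0.001], [-0.001, -0.001, -1.0]]
force: [0.0, 0.1, -3.2]
opening: 0.636
grasp_force: 30.0
[ 0.4787 -0.2203  0.1838] [ 0.0336  0.1133 -3.2417] -171.5797676685024
[ 0.0034 -0.0021  0.0855]
[-0.015, -0.044, 0.074] [180.8 262.6]
[-0.015, 0.044, 0.074] [181.3 367.2]
[-0.09, -0.07, 0.074] [ 86.1 225.5]
[-0.09, 0.07, 0.074] [ 87.  404.8]
```

View pics/w7.png

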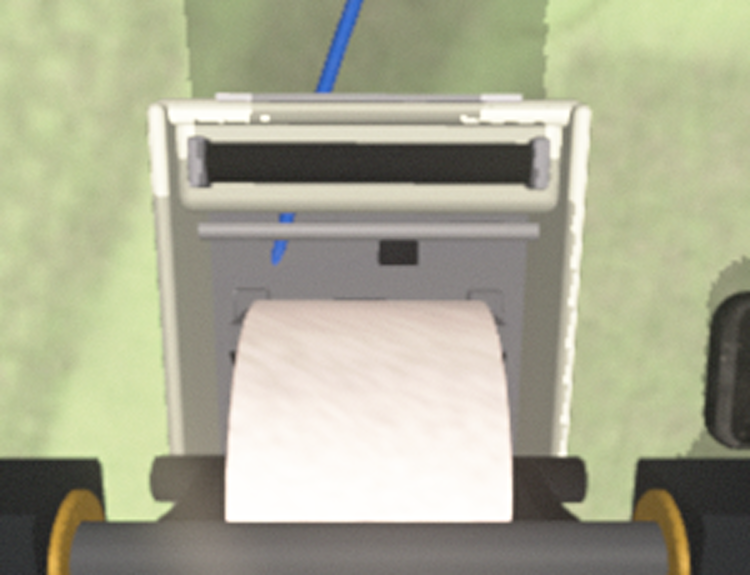

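The printer's front corners are at (231,82) and (405,82), and the lead-ins show at (263,183) and (371,183), within 2–3 mm of prediction. The roll is square between the cheeks. Shifting 3.5 mm and lowering.

```bash
python3 -m jog '[{"tx":0.35,"ty":0,"tz":0.5,"roll":0.006,"jaw":0.5},{"tx":0,"ty":0,"tz":2,"roll":0,"jaw":0.5},{"tx":0,"ty":0,"tz":2,"roll":0,"jaw":0.5},{"tx":0,"ty":0,"tz":1.5,"roll":0,"jaw":0.5},{"tx":0,"ty":0,"tz":0.5,"roll":0,"jaw":0.5},{"tx":0,"ty":0,"tz":0,"roll":0,"jaw":0.5},{"tx":0,"ty":0,"tz":0,"roll":0,"jaw":0.5}]'
python3 - <<'E'
from h import *
np.set_printoptions(precision=4,suppress=True)
s=read_state();R=np.array(s['tcp_rot']);print(s['position'],s['force'],np.degrees(np.arctan2(R[1,0],R[0,0])))
print(R.T@(np.array([.4765,-.2235,.0983])-s['position'])+[.0007,.0007,0])
E
```

```text
time_s: 21.6
position: [0.4751, -0.2216, 0.1191]
tcp_rot: [[-0.99, -0.14, 0.002], [-0.14, 0.99, -0.001], [-0.001, -0.001, -1.0]]
force: [0.5, -0.6, -3.0]
opening: 0.642
grasp_force: 30.0
[ 0.4751 -0.2216  0.1191] [ 0.5053 -0.5869 -2.9658] -171.97840308841825
[-0.0004 -0.0013  0.0208]
```

Aligned, 21 mm to go, so I'll lower in small steps and watch the force.

```bash
python3 -m jog '[{"tx":0,"ty":0,"tz":0.5,"roll":-0.003,"jaw":0.5},{"tx":0,"ty":0,"tz":0.5,"roll":0,"jaw":0.5},{"tx":0,"ty":0,"tz":0,"roll":0,"jaw":0.5}]'; python3 -m jog '[{"tx":0,"ty":0,"tz":0.4,"roll":0,"jaw":0.5},{"tx":0,"ty":0,"tz":0,"roll":0,"jaw":0.5}]'; python3 -m jog '[{"tx":0,"ty":0,"tz":0.3,"roll":0,"jaw":0.5},{"tx":0,"ty":0,"tz":0,"roll":0,"jaw":0.5}]'
```

```text
time_s: 21.9
position: [0.4742, -0.2209, 0.1079]
tcp_rot: [[-0.99, -0.143, -0.001], [-0.143, 0.99, 0.001], [0.001, 0.001, -1.0]]
force: [-0.2, 0.4, -3.3]
opening: 0.637
grasp_force: 30.0
time_s: 22.1
position: [0.4747, -0.2212, 0.1039]
tcp_rot: [[-0.99, -0.143, 0.0], [-0.143, 0.99, -0.0], [-0.0, -0.0, -1.0]]
force: [0.3, -0.2, -3.6]
opening: 0.637
grasp_force: 30.0
time_s: 22.3
position: [0.4748, -0.2212, 0.101]
tcp_rot: [[-0.99, -0.143, 0.0], [-0.143, 0.99, -0.0], [-0.0, -0.0, -1.0]]
force: [0.9, 0.2, -3.2]
opening: 0.646
grasp_force: 30.0
```

```bash
python3 -m jog '[{"tx":0,"ty":0,"tz":0.2,"roll":0,"jaw":0.5},{"tx":0,"ty":0,"tz":0,"roll":0,"jaw":0.5}]'; python3 -m jog '[{"tx":0,"ty":0,"tz":0.15,"roll":0,"jaw":0.5},{"tx":0,"ty":0,"tz":0,"roll":0,"jaw":0.5}]'
```

```text
time_s: 22.5
position: [0.4747, -0.2212, 0.0991]
tcp_rot: [[-0.99, -0.143, 0.0], [-0.143, 0.99, -0.0], [-0.0, -0.0, -1.0]]
force: [0.8, -0.7, -3.6]
opening: 0.643
grasp_force: 30.0
time_s: 22.7
position: [0.4748, -0.2212, 0.0983]
tcp_rot: [[-0.99, -0.143, 0.0], [-0.143, 0.99, -0.0], [-0.0, -0.0, -1.0]]
force: [0.8, 0.9, 1.3]
opening: 0.644
grasp_force: 30.0
```

Contact came at exactly the seated height. Releasing and lifting away.

```bash
python3 -m jog '[{"tx":0,"ty":0,"tz":0,"roll":0,"jaw":0.7},{"tx":0,"ty":0,"tz":0,"roll":0,"jaw":0.8},{"tx":0,"ty":0,"tz":0,"roll":0,"jaw":0.9},{"tx":0,"ty":0,"tz":0,"roll":0,"jaw":0.9},{"tx":0,"ty":0,"tz":-1,"roll":0,"jaw":0.9},{"tx":0,"ty":0,"tz":-3,"roll":0,"jaw":0.9},{"tx":0,"ty":0,"tz":-5,"roll":0,"jaw":0.9},{"tx":0,"ty":0,"tz":-5,"roll":0,"jaw":0.9}]'; python3 -m jog '[{"tx":0,"ty":0,"tz":-5,"roll":0,"jaw":0.9},{"tx":-4.5,"ty":0,"tz":0,"roll":0,"jaw":0.9},{"tx":-4.5,"ty":0,"tz":0,"roll":0,"jaw":0.9},{"tx":0,"ty":0,"tz":0,"roll":0,"jaw":0.9},{"tx":0,"ty":0,"tz":0,"roll":0,"jaw":0.9}]'
python3 - <<'E'
from h import *
np.set_printoptions(precision=4,suppress=True)
s=read_state();c=capture('wrist');print(s['position'],s['time_s'],s['force'])
o=np.array([.4765,-.2235,0]);Q=np.array([[.9898,-.1426,0],[.1426,.9898,0],[0,0,1]])
for q in([0,-.054,.06],[0,.054,.06],[-.015,-.044,.074],[-.015,.044,.074]): print(q,np.round(proj(c,o+Q@q,s),1))
for r in landmark_of('wrist','full_roll'): print(np.round(r['point'],1),r['p'],atz(c,r['point'],.06,s))
cv2.imwrite('pics/w8.png',cv2.resize(c['img'][0:240,180:480],None,fx=2.5,fy=2.5,interpolation=cv2.INTER_CUBIC)[:,:,::-1])
E
```

```text
time_s: 23.5
position: [0.4739, -0.2207, 0.2393]
tcp_rot: [[-0.99, -0.143, -0.002], [-0.143, 0.99, 0.001], [0.001, 0.001, -1.0]]
force: [0.2, -1.3, -0.1]
opening: 0.898
grasp_force: 0.0
time_s: 24.0
position: [0.5636, -0.2077, 0.2878]
tcp_rot: [[-0.99, -0.144, -0.001], [-0.144, 0.99, 0.0], [0.001, 0.0, -1.0]]
force: [-0.1, 0.4, -1.4]
opening: 0.903
grasp_force: 0.0
[ 0.5636 -0.2077  0.2878] 24.0 [-0.1265  0.4273 -1.4053]
[0, -0.054, 0.06] [101.6 268.5]
[0, 0.054, 0.06] [101.9 361.7]
[-0.015, -0.044, 0.074] [ 86.6 275.1]
[-0.015, 0.044, 0.074] [ 86.8 354.9]
[210.9 455.9] 0.76 [ 0.5811 -0.0283  0.06  ]
[104.1 314.1] 0.75 [ 0.4792 -0.2243  0.06  ]
```

View pics/w8.png

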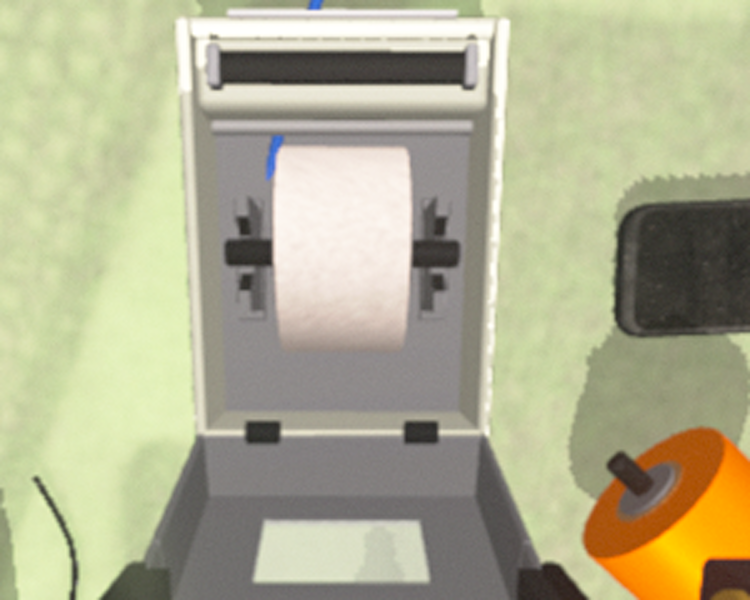

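The roll is seated and level. The spindle tips at (270,101) and (364,101) lie in both notches, the roll is centred between the cheeks, and the lid is open. I'll back off upward and hand in.

```bash
python3 -m jog '[{"tx":0,"ty":0,"tz":-4,"roll":0,"jaw":0.9},{"tx":0,"ty":0,"tz":-4,"roll":0,"jaw":0.9},{"tx":0,"ty":0,"tz":0,"roll":0,"jaw":0.9},{"tx":0,"ty":0,"tz":0,"roll":0,"jaw":0.9}]'; python3 -c "
from rig import *
print(hand_in())"
```

```text
time_s: 24.5
position: [0.5628, -0.2086, 0.3689]
tcp_rot: [[-0.99, -0.142, 0.001], [-0.142, 0.99, -0.001], [-0.001, -0.001, -1.0]]
force: [0.9, 0.4, -0.5]
opening: 0.9
grasp_force: 0.0
the job is handed in; nothing more can be done
None
```

The job is handed in at 24.5 s, with no verdict returned: in the last wrist picture the lid stood open and the full roll sat level in both notches, and I did not go near the used-up roll, handheld, cutters or mouse, though I did not measure them again.

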